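Seat the drying cartridge and hold the sprung lid at the vent mark

TASK

On the small white chip dryer, press the blue drying cartridge down until you feel it seat on its stop. Then lift the sprung lid, which has a bar handle in front, until the red pointer on the lid's side stands at the green marker on the arc beside it, and keep hold of it there: finish with the gripper still holding the lid steady at the mark, because the spring shuts the lid if it is let go. Leave the green marker where it is set, and do not disturb the bottle, the beaker or the vial standing nearby.

Things in the scene. Friction and masses are not known exactly. Their poses are not given: they have to be found in the camera images.
- chip_dryer: White box 150 (x) x 140 (y) x 80 mm fixed on the bench, grey lid on top (lid top 99 mm above the bench when shut), cartridge port block on its +y side, arc plate on its -y side. Origin under the centre of the box at bench height; z up; its front (display, keys) faces its own -x, roughly towards the robot. 'Dryer frame' below means this frame.
- lid_hinge (a point): Middle of the lid's hinge axis, at (70, 0, 90) mm in the dryer frame. The axis runs along the dryer's y; the lid's front edge rises as it opens.
- lid (a joint): Lid angle, rad: 0 shut (the start), grows as it opens, end stop 1.2. A spring pulls it shut: about 3 N at the handle starts it, about 5 to 6 N holds it at 0.65 rad; let go, it falls shut. No latch, hardly any friction.
- lid_handle (a point): Round steel bar, 14 mm thick, along the dryer's y, 78 mm clear between two black arms that slope back to the lid's front edge. Origin at mid-bar, axes as the dryer's when shut, turning with the lid. Shut, it lies at (-100, 0, 130) mm in the dryer frame, 170 mm ahead of and 40 mm above the hinge, 19 mm ahead of the lid's edge (only bench below), 31 mm higher than the lid's top.
- lid_pointer (a point): Outer end of the red pointer, a flat tab 5 mm thick and 24 mm long that sticks out of the lid's right side (dryer -y), at 122.5 mm from the hinge axis; it turns with the lid.
- marker (a joint): Setting of the green marker on the arc, rad, between 0.3 and 0.65: the lid angle at which the pointer stands exactly at the middle of the marker. It is held by friction and must not be moved.
- marker_mid (a point): Middle of the inner face of the green marker, a block 14 mm long along the arc, 24 mm radially, 17 mm in y, with a black screw outside, set on the aluminium arc plate at the dryer's right side (-y). The pointer's end meets this point when the lid angle equals the marker's setting.
- cartridge (a joint): How far the blue cartridge has been pushed down, m: it starts between 0 and 0.008 and seats on a hard stop at 0.020. It slides with about 3 N of friction and stays where it is left.
- cartridge_top (a point): Centre of the flat top of the blue cartridge's cap, a disc 38 mm in diameter with a white spot, standing out of the port block, at (-35, 103) mm in the dryer frame; 122 mm above the bench when right up, 102 mm when seated. It is pressed straight down. The block's top is at 83 mm, its collar at 87 mm.
- bottle_mid (a point): Bystander: white bottle with a blue screw cap, 47 mm in diameter and 98 mm tall, standing to the right of the dryer. The point is half-way up.
- beaker_mid (a point): Bystander: small glass beaker, 46 mm in diameter and 60 mm tall, standing to the right of the dryer. The point is half-way up.
- vial_mid (a point): Bystander: small clear vial with a white cap, 15 mm in diameter and 42 mm tall, standing in front of the cartridge port. The point is half-way up.
There are look-alikes about, which are no part of the job. Of the things that look like the part that bears bottle_mid, take the one that is farthest to the robot's left at the start.

How it is judged (in metres and radians):
On the way, in this order (a step that is already met when the one before it is completed fails the run):
1. the cartridge is pressed down onto its stop (value of joint cartridge above 0.0175 m), for 0.2 s.
2. the lid is lifted to the green marker and held there (distance between lid_pointer and marker_mid below 0.008 m and contact force between the fingers and lid above 1 N), for 0.3 s.
At the end, for the whole second after the job is handed in: The cartridge is seated (within 2.5 mm of its stop), the end of the lid's red pointer is within 8 mm of the middle of the green marker, the lid is still (under 0.1 rad/s), the fingers are holding the lid (over 1 N), and the bystanders stand upright (all of step 2 and value of joint cartridge above 0.0175 m and velocity of joint lid between -0.1 and 0.1 rad/s and angle between each of bottle_mid, beaker_mid, vial_mid's own z axis and vertical below 0.2 rad); the arm keeps its last pose, push and grip.
It fails at once if the lid is lifted before the cartridge is seated (value of joint lid above 0.15 rad and not (value of joint cartridge above 0.0175 m)).
It fails at once if the green marker is moved from its setting (over 5 mm) (distance of marker_mid from where it was at the start of the episode above 0.005 m).
It fails at once if the bottle is disturbed (moved over 20 mm) (distance of bottle_mid from where it was at the start of the episode above 0.02 m).
It fails at once if the beaker is disturbed (moved over 20 mm) (distance of beaker_mid from where it was at the start of the episode above 0.02 m).
It fails at once if the vial is disturbed (moved over 20 mm) (distance of vial_mid from where it was at the start of the episode above 0.02 m).
It also fails if it takes over 38 s, if anything falls off the work surface, if the arm or the gripper's body presses on something with over 40 N, if the wrist force passes 120 N, or if a joint passes its speed limit or range.

ROBOT

A 7-joint arm with a two-finger parallel gripper is mounted at the origin on a cart in front of the work surface, level with it; the furniture and walls round the work are solid. World frame = base frame: x ahead of the robot, y to its left, z up, the work surface at z = 0. Lengths are in mm, angles in rad, forces in N, time in s.
With the tool pointing down it reaches from about 400 to 875 mm from the base axis. Payload 6.5 kg.
Tool frame: the origin (TCP) lies at the very end of the fingers, on their centre line; the grasp point (between the pads) lies 19 mm behind it; z points along the fingers, x is the direction in which the jaws open and shut, and the axes are right-handed (so a half turn about z gives the same grasp; the last joint's range is limited). The gripper opens to 85 mm and grips with 20 to 120 N. Pads are 22 mm wide; open, the fingers measure 114 mm over their backs; the gripper's body (76 mm by 85 mm) begins 54 mm behind the grasp point. The pads swing forward as they close: fully open they stand 13 mm farther back than shut.
Start: joints at [1.127, 0.536, -0.004, 1.538, 0.003, 1.067, -0.071], TCP at [239.765, -604.155, 231.29] pointing down, gripper open.
Joint ranges: [-2.7, 2.7], [-0.37, 2.16], [-1.27, 1.26], [0.24, 2.4], [-1.31, 4.45], [0.19, 1.91], [-2.76, 2.76]. Speed limits (rad/s): [2.39, 2.39, 3.14, 3.14, 3.14, 3.14, 3.14].

INTERFACE

Orientations are given as a unit quaternion [w, x, y, z].
In Python, from workcell import observe, grab_frame, finish_job gives the robot as it stands.
- The arm moves only by the tool jog_arm, never from a script. Its arguments are lists of equal length, an entry for each row: "hand": the gripper command: -1 is fully open, 1 is shut, values between are in proportion; "dp": the shift along the tool's x, y, z as a fraction of full scale, a list of three; "yaw": the turn about the tool's z as a fraction of full scale. In form: {"hand": [hand, ...], "dp": [[dx, dy, dz], ...], "yaw": [yaw, ...]}. A call has 1 to 8 rows; each row shifts and turns the commanded pose from where the row before left it, along the tool's axes as they then stand; what a row does not reach is not made up. Full scale, the value 1, is 0.05 m for a shift and 0.1 rad for a turn. A row lasts 1/10 s, in which the tool goes at most 50 mm and 8.59 degrees, less where a joint would pass 70% of its speed; a pose out of reach is approached as far as the arm can. A call with a number of a shift or a turn outside -1 to 1 is refused whole. A call with a gripper value outside its range is refused whole. The fingers move at their own pace and stop on an object; "force" is the grip in N (left out, the last holds). Time passes only in rows, so rows that do not move let the fingers close. It gives the time, the measured TCP pose, the force and the opening at its end, in the units of the state.
- observe(): the state, without advancing time (a new reading comes with each control period).
- grab_frame(name): name is "scene" or "top" or "wrist"; returns a dict with "color" (480x640x3 uint8, blue, green, red), "fx", "fy", "cx", "cy" (pixels), "dist_coeffs" ([k1, k2, p1, p2, k3] as OpenCV has them; the pictures are not rectified), "world_from_camera" (4x4, takes a point from camera to world coordinates). Camera axes: x right, y up, looking along -z (the intrinsics and any distortion apply to the point x, -y, -z); pixel columns grow to the right and rows downward; lengths in mm; the calibration is good to about 2 mm. A picture is of the moment at which its call begins. There is no depth.
- finish_job(): hands the job in, once; it reports no verdict.
The state is a dict: "t": time; "qpos": joint angles; "qd": joint speeds; "effort": joint torques, N m; "tool_pos": TCP position; "tool_rot": TCP orientation; "force": force on the tool from outside, world axes, zero at the start; "moment": the same for the moment, N m; "opening": opening from 0.0 (shut) to 1.0 (fully open).
Only numpy, scipy, OpenCV 4.12 (cv2) and the standard library are available. Lean on these libraries where they do the work, as an engineer would, in place of code of your own. Each camera call takes 0.05 s, during which the arm holds its last target.

## Working session

There is one attempt and no reset: what is moved stays moved. The work goes in short steps, Python scripts to look and compute and a tool call to move; the robot and the scene stay as the last step left them, time stands still between calls to the robot, and variables do not carry over. Pictures are saved under pics/ and viewed, and the job is handed in when it is done.

Besides the shell and the picture viewer there is one more tool, called after "Emit:" as name([rows], argument=value, ...), one row to a line, values as JSON. jog_arm: Moves the arm, as the interface text tells. Its arguments: {"type":"object","properties":{"hand":{"type":"array"},"dp":{"type":"array"},"yaw":{"type":"array"},"force":{"type":"number"}},"required":["hand","dp","yaw"]}

```bash
ls; mkdir -p pics
cat > h.py <<'E'
import numpy as np, cv2, json
from workcell import observe, grab_frame, finish_job
def save(n,tag):
    f=grab_frame(n); cv2.imwrite(f'pics/{tag}.png',f['color'])
    np.savez(f'pics/{tag}.npz',**{k:np.array(v) for k,v in f.items()}); return f
def load(tag): return dict(np.load(f'pics/{tag}.npz'))
def K(f): return np.array([[f['fx'],0,f['cx']],[0,f['fy'],f['cy']],[0,0,1]],float)
def ray(f,uv):
    p=cv2.undistortPoints(np.array([[uv]],float),K(f),np.array(f['dist_coeffs'],float))[0,0]
    T=np.array(f['world_from_camera']); d=T[:3,:3]@np.array([p[0],-p[1],-1]); return T[:3,3],d/np.linalg.norm(d)
def onz(f,uv,z):
    o,d=ray(f,uv); return o+d*(z-o[2])/d[2]
def proj(f,P):
    T=np.array(f['world_from_camera']); c=(np.atleast_2d(P)-T[:3,3])@T[:3,:3]; c=c*[1,-1,-1]
    return cv2.projectPoints(c.reshape(-1,1,3),np.zeros(3),np.zeros(3),K(f),np.array(f['dist_coeffs'],float))[0].reshape(-1,2)
E
python3 - <<'E'
from h import *
print(observe())
for n in("scene","top","wrist"):
    f=save(n,n+"0"); print(n,f['fx'],f['dist_coeffs'],np.round(f['world_from_camera'],2).tolist())
E
```

```text
pics
{'t': 0.0, 'qpos': array([ 1.12678922,  0.53718724, -0.0044645 ,  1.53887936,  0.00264173,
        1.06733456, -0.07116813]), 'qd': array([-6.16237153e-05, -5.93086277e-04,  7.07012637e-04,  1.22693916e-03,
        1.15126431e-03,  2.55767874e-04, -2.52446786e-04]), 'effort': array([-5.70054272e-04, -5.83411252e+01,  1.04836375e+00, -2.59104699e+01,
        1.23481115e-02,  9.57892888e-03,  2.79010231e-05]), 'tool_pos': array([ 239.51906937, -603.56035681,  230.39679693]), 'tool_rot': array([-4.40252580e-04,  8.27350567e-01, -5.61685167e-01, -7.86623989e-04]), 'force': array([0.03572728, 0.07489273, 0.36011458]), 'moment': array([-0.00506625,  0.00829844,  0.01903676]), 'opening': 0.9985396636821436}
scene 454.8606617808824 [-0.10858152  0.          0.          0.          0.        ] [[-0.9, 0.29, -0.34, 243.15], [-0.44, -0.61, 0.66, 129.3], [-0.01, 0.74, 0.67, 689.86], [0.0, 0.0, 0.0, 1.0]]
top 528.7056772850879 [-0.12904438  0.          0.          0.          0.        ] [[0.01, 0.99, -0.16, 361.93], [-1.0, 0.01, 0.01, -439.54], [0.01, 0.16, 0.99, 1165.43], [0.0, 0.0, 0.0, 1.0]]
wrist 347.53091546389135 [0.00949594 0.         0.         0.         0.        ] [[0.37, 0.89, 0.28, 309.05], [-0.93, 0.35, 0.11, -576.03], [-0.0, -0.3, 0.96, 372.45], [0.0, 0.0, 0.0, 1.0]]
```

View pics/scene0.png

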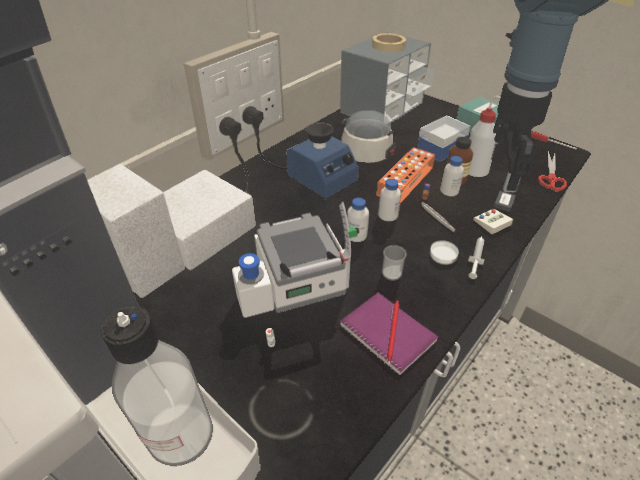

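View pics/top0.png

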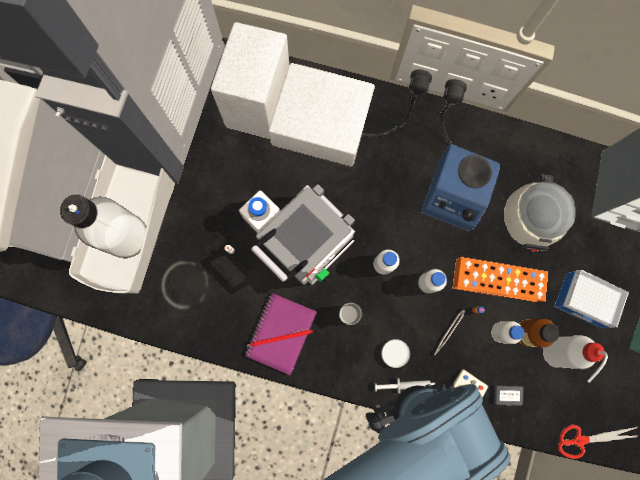

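View pics/wrist0.png

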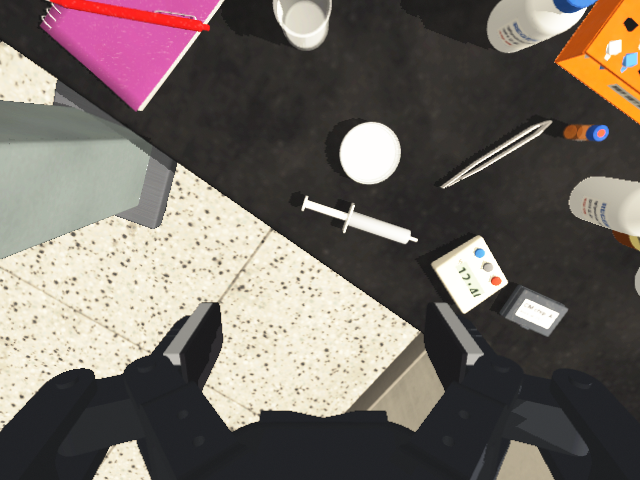

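Scene: dryer at (300,255), with its blue cartridge cap at (249,263), the vial at (270,337) and the beaker at (394,263). There are three white, blue-capped bottles, at (358,220), (389,200) and (452,176). The left-most, (358,220) in scene and (387,262) in top, is the bystander. Blue caps that could be taken for the cartridge: the bottle caps. The cartridge is the one in the port block. I'll check it in crops.

Run:
```python
from h import *
a=cv2.imread('pics/top0.png')[170:330,215:415]; cv2.imwrite('pics/c1.png',cv2.resize(a,None,fx=4,fy=3.75,interpolation=cv2.INTER_CUBIC))
a=cv2.imread('pics/scene0.png')[190:355,220:420]; cv2.imwrite('pics/c2.png',cv2.resize(a,None,fx=4,fy=3.6,interpolation=cv2.INTER_CUBIC))
```

```text
(no output)
```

View pics/c1.png

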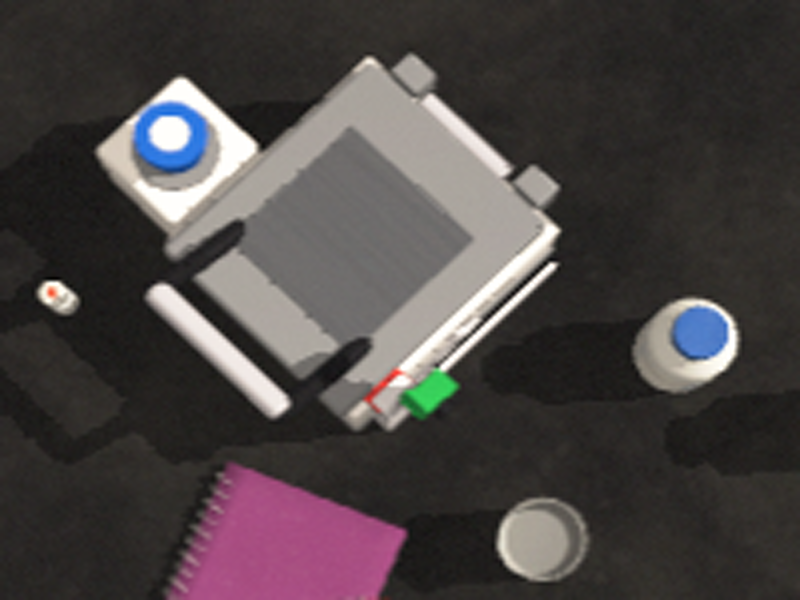

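View pics/c2.png

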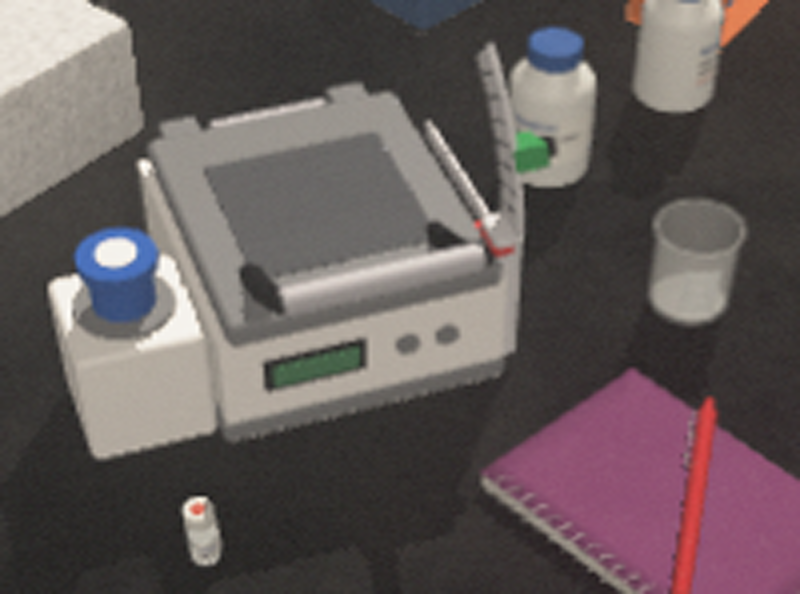

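```bash
cat > fit.py <<'E'
from h import *
from scipy.optimize import least_squares
ft,fs=load('top0'),load('scene0')
t=lambda u,v:(215+u/4,170+v/3.75); s=lambda u,v:(220+u/4,190+v/3.6)
def D(p,P):
    c,sn=np.cos(p[2]),np.sin(p[2]); P=np.atleast_2d(P)
    return np.c_[p[0]+c*P[:,0]-sn*P[:,1],p[1]+sn*P[:,0]+c*P[:,1],P[:,2]]
obs=[(ft,t(217,349),(-100,0,130)),(fs,s(383,276),(-100,0,130)),(ft,t(171,135),'c'),(fs,s(117,252),'c'),
(fs,s(228,437),(-75,70,0)),(fs,s(502,375),(-75,-70,0))]
def res(p):
    r=[]
    for f,uv,P in obs:
        if P=='c': P=(-35,103,p[3])
        r+=list(proj(f,D(p,P))[0]-uv)
    return r
th0=-0.7
g=onz(ft,t(340,240),95)
p=least_squares(res,[g[0],g[1],th0,115],loss='soft_l1').x
if __name__=="__main__":
    print(np.round(p,3),np.round(res(p),1))
    np.save('p.npy',p)
    for n,P in dict(handle=(-100,0,130),cart=(-35,103,p[3])).items(): print(n,D(p,P))
    # marker & pointer triangulation
    def tri(a,b):
        o1,d1=ray(ft,a);o2,d2=ray(fs,b)
        A=np.c_[d1,-d2];k=np.linalg.lstsq(A,o2-o1,rcond=None)[0]
        w=(o1+d1*k[0]+o2+d2*k[1])/2; c,sn=np.cos(p[2]),np.sin(p[2]);q=w[:2]-p[:2]
        return w,np.array([c*q[0]+sn*q[1],-sn*q[0]+c*q[1],w[2]]),np.linalg.norm(o1+d1*k[0]-o2-d2*k[1])
    print('marker~',tri(t(430,393),s(532,151)))
    print('bottlecap',tri(t(700,333),s(556,48)),'beakerrim',tri(t(543,533),s(698,220)),'vial',onz(fs,s(203,560),0),onz(ft,t(50,293),42))
    for a,n,im in((ft,'top0','top'),(fs,'scene0','scene')):
        I=cv2.imread(f'pics/{n}.png')
        for P in [(x,y,z) for x in(-75,75) for y in(-70,70) for z in(0,80)]+[(-100,39,130),(-100,-39,130),(-35,103,p[3]),(70,0,90)]:
            u=proj(a,D(p,P))[0]; cv2.circle(I,tuple(np.round(u).astype(int)),1,(0,255,255),-1)
        I=I[170:330,215:415] if im=='top' else I[190:355,220:420]
        cv2.imwrite(f'pics/fit_{im}.png',cv2.resize(I,None,fx=4,fy=3.6))
E
python3 fit.py
```

```text
[ 558.362 -431.925   -0.775  120.008] [ 1.3  0.5 -0.3 -0.2  0.7 -0.1 -0.3  0.   0.3  2.6 -0.7  0.9]
handle [[ 486.898741   -361.97571317  130.        ]]
cart [[ 605.39827153 -333.83568358  120.00781087]]
marker~ (array([ 462.67467541, -464.97783523,  137.04427053]), array([-45.26160682, -90.5535798 , 137.04427053]), np.float64(4.7541246476190375))
bottlecap (array([ 502.58379902, -604.1706472 ,   92.92926486]), array([  80.6239012 , -162.10926385,   92.92926486]), np.float64(2.159225452452618)) beakerrim (array([ 393.57794945, -525.59683193,   64.07728352]), array([ -52.23767914, -182.2070288 ,   64.07728352]), np.float64(3.0092365878287715)) vial [ 528.78449544 -260.83113921    0.        ] [ 529.79812264 -261.77572444   42.        ]
```

```bash
python3 -c "
import cv2,numpy as np
a=cv2.imread('pics/fit_top.png');b=cv2.imread('pics/fit_scene.png');h=min(len(a),len(b));c=np.hstack([a[:h],b[:h]]);cv2.imwrite('pics/fit2.png',cv2.resize(c,(800,300),interpolation=cv2.INTER_AREA))"
```

```text
(no output)
```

View pics/fit2.png

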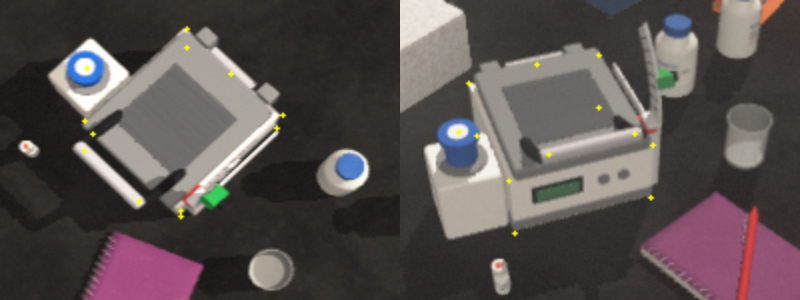

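The fit matches both views to 1–3 px. Cartridge top is at about (605,-334,120), handle mid at (487,-362,130), dryer yaw -0.775 rad, and the marker about 0.38 rad above the hinge. First: raise, turn the jaws onto the dryer's x axis and shut the gripper.

Emit:
jog_arm([
  [0,0,-0.25],
  [0,0,-0.25],
  [0,0,-0.25],
  [0,0,-0.25],
  [0,0,-0.25],
  [0,0,-0.25],
  [0,0,0],
  [0,0,0],
], hand=[1,1,1,1,1,1,1,1], yaw=[-0.52,-0.52,-0.52,-0.52,-0.52,-0.52,-0.52,-0.52])

```text
t: 0.95
tool_pos: [239.7, -604.2, 306.5]
tool_rot: [0.0, 0.926, -0.378, 0.0]
force: [-0.2, -0.3, 0.2]
opening: -0.005
```

```bash
cat > go.py <<'E'
import sys
from h import *
from scipy.spatial.transform import Rotation as R
def go(target,thx=None):
    o=observe(); q=o['tool_rot']; M=R.from_quat([q[1],q[2],q[3],q[0]]).as_matrix()
    d=M.T@(np.array(target)-o['tool_pos'])
    print('t',round(o['t'],2),'tcp',np.round(o['tool_pos'],1),'ang x',round(np.arctan2(M[1,0],M[0,0]),3),'tilt',np.round(M[:2,2],3),'F',np.round(o['force'],1),'op',round(o['opening'],3))
    print('rows units',np.round(d/50,2))
if __name__=="__main__": go([float(a) for a in sys.argv[1:4]])
E
python3 go.py 605.4 -333.8 300
```

```text
t 0.95 tcp [ 239.7 -604.2  306.5] ang x -0.775 tilt [ 0. -0.] F [-0.2 -0.3  0.2] op -0.005
rows units [ 1.44 -8.98  0.13]
```

Emit:
jog_arm([
  [0.1,-0.6,0],
  [0.1,-0.6,0],
  [0.1,-0.6,0],
  [0.1,-0.6,0],
  [0.1,-0.6,0],
  [0.1,-0.6,0],
  [0.1,-0.6,0],
  [0.1,-0.6,0],
], hand=[1,1,1,1,1,1,1,1], yaw=[0,0,0,0,0,0,0,0])

```text
t: 1.75
tool_pos: [437.3, -460.1, 306.0]
tool_rot: [-0.0, 0.925, -0.379, -0.0]
force: [0.5, 0.0, -0.0]
opening: 0.001
```

Emit:
jog_arm([
  [0.1,-0.6,0],
  [0.1,-0.6,0],
  [0.1,-0.6,0],
  [0.1,-0.6,0],
  [0.1,-0.6,0],
  [0.1,-0.6,0],
  [0.04,-0.58,0],
  [0,0,0],
], hand=[1,1,1,1,1,1,1,1], yaw=[0,0,0,0,0,0,0,0])

```text
t: 2.55
tool_pos: [609.4, -328.9, 305.5]
tool_rot: [-0.002, 0.927, -0.375, -0.0]
force: [0.2, 0.9, 0.2]
opening: -0.002
```

```bash
python3 go.py 605.4 -333.8 135; python3 -c "
from h import *
save('wrist','w1');save('scene','s1')"
```

```text
t 2.55 tcp [ 609.4 -328.9  305.5] ang x -0.77 tilt [0.001 0.004] F [0.2 0.9 0.2] op -0.002
rows units [0.02 0.14 3.41]
```

View pics/w1.png

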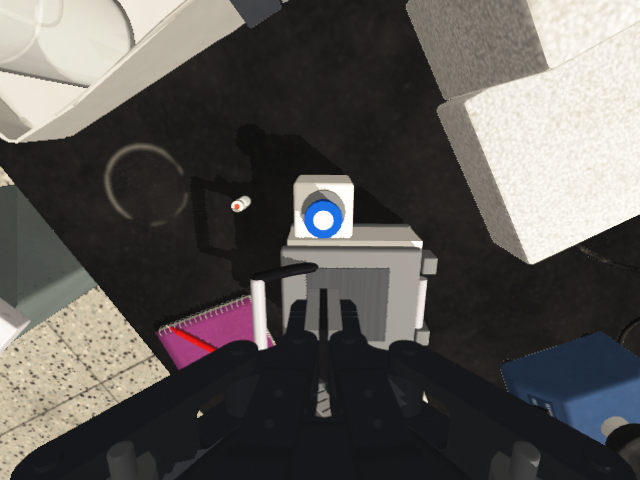

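The wrist view shows the cap's white spot at (323,219). I'll cross-check its position against the fit.

```bash
python3 -c "
from h import *
f=load('w1');print(onz(f,(323,219),120)); p=np.load('p.npy')
import fit
print(proj(f,fit.D(p,[(-35,103,p[3]),(-100,39,130),(-100,-39,130)])))"
```

```text
[ 605.99051974 -331.55246934  120.        ]
[[324.19974786 221.06405457]
 [258.53415494 285.64415745]
 [262.10191854 353.20459916]]
```

Emit:
jog_arm([
  [0.02,0.1,0.5],
  [0,0,0.5],
  [0,0,0.5],
  [0,0,0.5],
  [0,0,0.5],
  [0,0,0.5],
  [0,0,0.4],
  [0,0,0],
], hand=[1,1,1,1,1,1,1,1], yaw=[0,0,0,0,0,0,0,0])

```text
t: 3.45
tool_pos: [599.6, -339.5, 133.0]
tool_rot: [0.0, 0.925, -0.38, -0.003]
force: [-0.4, -0.2, -0.0]
opening: 0.001
```

Emit:
jog_arm([
  [0,0,0.1],
  [0,0,0.1],
  [0,0,0.1],
  [0,0,0.1],
  [0,0,0.06],
  [0,0,0.06],
  [0,0,0],
  [0,0,0],
], hand=[1,1,1,1,1,1,1,1], yaw=[0,0,0,0,0,0,0,0])

```text
t: 4.25
tool_pos: [603.0, -338.5, 110.1]
tool_rot: [-0.0, 0.926, -0.379, -0.0]
force: [-0.2, 0.5, 0.4]
opening: 0.001
```

Emit:
jog_arm([
  [0,0,0.06],
  [0,0,0.06],
  [0,0,0.04],
  [0,0,0],
], hand=[1,1,1,1], yaw=[0,0,0,0])

```text
t: 4.65
tool_pos: [603.1, -338.5, 102.2]
tool_rot: [-0.0, 0.926, -0.379, -0.0]
force: [-1.3, 0.1, 2.4]
opening: 0.002
```

Emit:
jog_arm([
  [0,0,0.04],
  [0,0,0.02],
  [0,0,0],
], hand=[1,1,1], yaw=[0,0,0])

```text
t: 4.95
tool_pos: [603.2, -338.6, 102.0]
tool_rot: [0.0, 0.925, -0.379, -0.0]
force: [-8.2, 3.4, 21.0]
opening: 0.001
```

```bash
python3 -c "
from h import *
f=save('scene','s2');cv2.imwrite('pics/s2c.png',cv2.resize(f['color'][190:355,200:420],None,fx=3.6,fy=3.6))
save('wrist','w2')";python3 go.py 603 -338 102
```

```text
t 5.05 tcp [ 603.2 -338.6  102. ] ang x -0.777 tilt [-0. -0.] F [-7.7  3.8 20.4] op -0.001
rows units [-0.01 -0.01 -0.  ]
```

View pics/s2c.png

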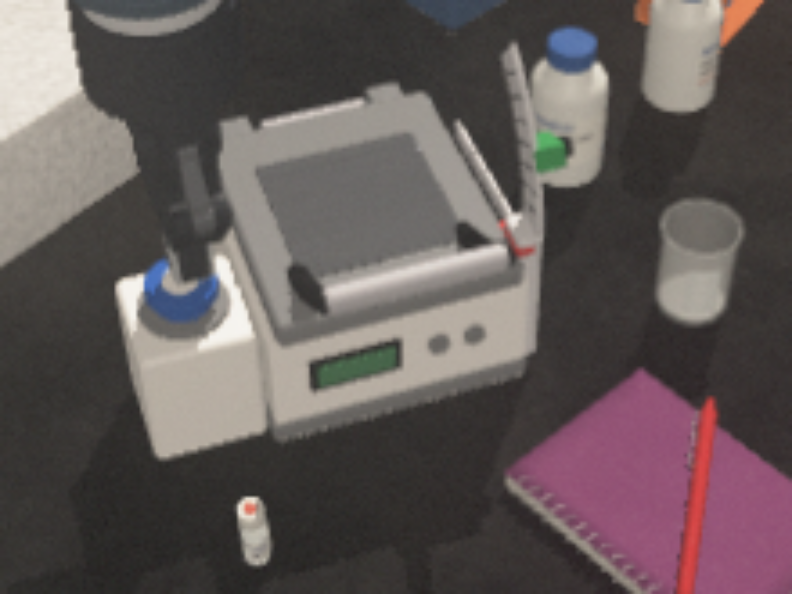

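Seated: 20 N against the stop at z=102, with the cap low in its collar in the picture. Now up and over the handle.

Emit:
jog_arm([
  [0,0,0],
  [0,0,-0.2],
  [0,0,-0.4],
  [0,0,-0.5],
  [0,0,-0.5],
  [0,0,-0.4],
  [0,0,0],
  [0,0,0],
], hand=[1,1,1,1,1,1,1,1], yaw=[0,0,0,0,0,0,0,0])

```text
t: 5.85
tool_pos: [603.0, -338.6, 198.7]
tool_rot: [-0.0, 0.925, -0.379, -0.0]
force: [-0.7, -0.6, -0.6]
opening: -0.002
```

```bash
python3 go.py 486.9 -362 200
```

```text
t 5.85 tcp [ 603.  -338.6  198.7] ang x -0.777 tilt [-0.  0.] F [-0.7 -0.6 -0.6] op -0.002
rows units [-1.33  1.96 -0.02]
```

Emit:
jog_arm([
  [-0.33,0.49,0],
  [-0.33,0.49,0],
  [-0.33,0.49,0],
  [-0.33,0.49,0],
  [0,0,0],
  [0,0,0],
  [0,0,0],
  [0,0,0],
], hand=[1,1,1,1,-0.1,-0.1,-0.1,-0.1], yaw=[0,0,0,0,0,0,0,0])

```text
t: 6.65
tool_pos: [488.4, -361.5, 198.8]
tool_rot: [-0.0, 0.926, -0.378, -0.0]
force: [0.1, -0.0, 0.4]
opening: 0.552
```

```bash
python3 go.py 486.9 -362 113; python3 -c "
from h import *
f=save('wrist','w3');save('scene','s3')
p=np.load('p.npy')
import fit
print(proj(f,fit.D(p,[(-100,0,130),(-100,39,130),(-100,-39,130)])))"
```

```text
t 6.65 tcp [ 488.4 -361.5  198.8] ang x -0.775 tilt [0.    0.001] F [ 0.1 -0.   0.4] op 0.552
rows units [-0.01  0.03  1.72]
[[322.57445269 256.72073401]
 [322.53020683 196.62619478]
 [322.61414618 310.93975042]]
```

View pics/w3.png

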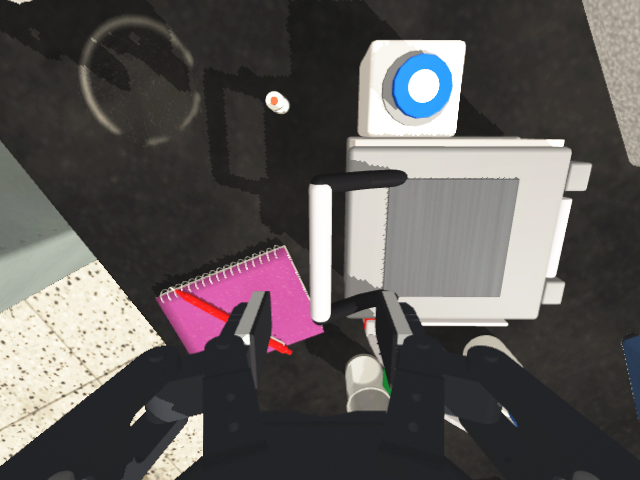

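The bar is at column 320, rows 185–320, centred between the open fingers and parallel to them. The marker is partly hidden near (388,380). Descend and close.

Emit:
jog_arm([
  [-0.03,0,0.3],
  [0,0,0.3],
  [0,0,0.3],
  [0,0,0.3],
  [0,0,0.3],
  [0,0,0.22],
  [0,0,0],
  [0,0,0],
], hand=[-0.1,-0.1,-0.1,-0.1,-0.1,-0.1,-0.1,-0.1], yaw=[0,0,0,0,0,0,0,0])

```text
t: 7.55
tool_pos: [486.4, -361.4, 113.3]
tool_rot: [-0.0, 0.925, -0.379, 0.0]
force: [0.3, -0.3, -0.5]
opening: 0.549
```

Emit:
jog_arm([
  [0,0,0],
  [0,0,0],
  [0,0,0],
  [0,0,0],
  [0,0,0],
  [0,0,0],
  [0,0,0],
  [0,0,0],
], hand=[1,1,1,1,1,1,1,1], yaw=[0,0,0,0,0,0,0,0], force=40)

```text
t: 8.35
tool_pos: [486.0, -360.9, 113.7]
tool_rot: [-0.0, 0.925, -0.379, -0.0]
force: [-2.5, 3.2, 6.1]
opening: 0.148
```

```bash
python3 -c "
from h import *
f=save('wrist','w4');f=save('scene','s4');cv2.imwrite('pics/s4c.png',cv2.resize(f['color'][190:355,200:420],None,fx=3.6,fy=3.6))";python3 go.py 486 -362 113
```

```text
t 8.45 tcp [ 486.  -360.9  113.7] ang x -0.777 tilt [-0.001  0.   ] F [-3.2  3.3  5.2] op 0.145
rows units [0.01 0.02 0.01]
```

View pics/w4.png

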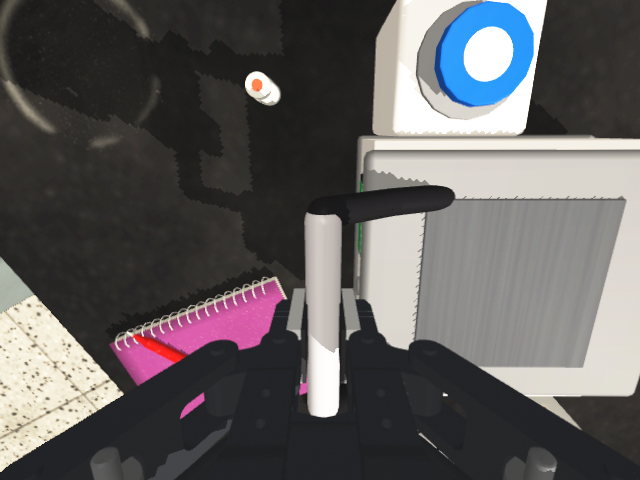

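View pics/s4c.png

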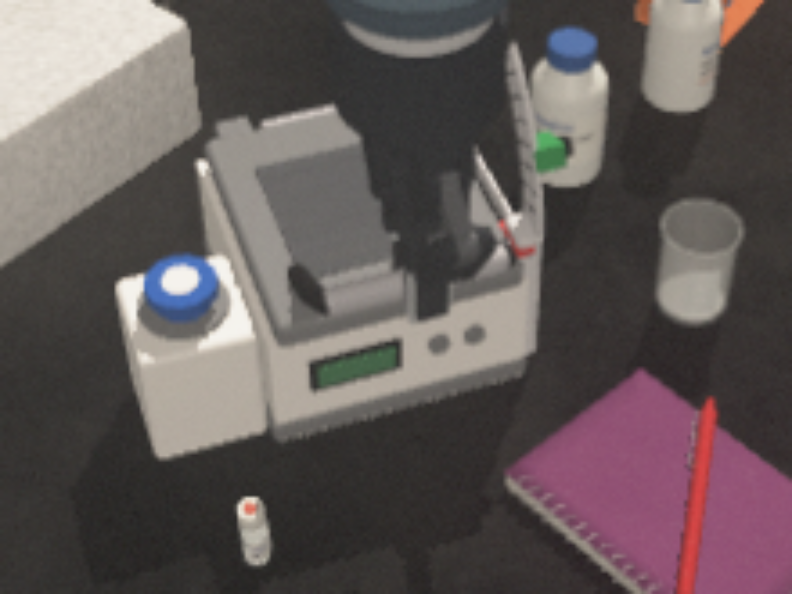

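Gripped (opening 0.145 ≈ 12–14 mm). Now refine the marker angle from the pictures and work out the lift arc.

```bash
cat > mk.py <<'E'
from h import *
import fit
from scipy.optimize import least_squares
p=np.load('p.npy')
def block(phi,rc=122.5,y0=-82,lt=14,lr=24,ly=17):
    c=np.array([70-rc*np.cos(phi),0,90+rc*np.sin(phi)]);er=np.array([-np.cos(phi),0,np.sin(phi)]);et=np.array([np.sin(phi),0,np.cos(phi)])
    return fit.D(p,[c+er*a*lr/2+et*b*lt/2+np.array([0,y0-k*ly,0]) for a in(-1,1) for b in(-1,1) for k in(0,1)])
def mask(f):
    b,g,r=[f['color'][...,i].astype(int) for i in range(3)]; m=((g>90)&(g>r*1.8)&(g>b*1.4)).astype(np.uint8)
    n,l,st,c=cv2.connectedComponentsWithStats(m); return [(st[i],c[i]) for i in range(1,n) if st[i][4]>8]
if __name__=="__main__":
    ft,fs=load('top0'),load('scene0')
    for n,f in(('top',ft),('scene',fs)):
        print(n,[(s.tolist(),np.round(c,1)) for s,c in mask(f)])
    def bb(f,q):
        u=proj(f,block(*q));return np.r_[u.min(0),u.max(0)]
    def obsb(f,near):
        s=min(mask(f),key=lambda a:np.hypot(*(a[1]-near)))[0]; return np.r_[s[0],s[1],s[0]+s[2]-1,s[1]+s[3]-1]+np.array([-.5,-.5,.5,.5])
    ot,os_=obsb(ft,(322,275)),obsb(fs,(353,232))
    print(ot,os_)
    # scene left edge hidden by plate -> drop it
    fun=lambda q:np.r_[bb(ft,q)-ot,(bb(fs,q)-os_)[[1,2,3]]]
    r=least_squares(fun,[.4,122.5,-82]);print(r.x,np.round(fun(r.x),1))
    r=least_squares(lambda q:fun([q[0],122.5,q[1]]),[.4,-82]);print('r fixed',r.x,np.round(r.fun,1))
    for dz in(.05,):
        pass
    a0=np.arctan2(40,170);R=np.hypot(40,170)
    ph=np.arange(0,.5,.05);X=np.c_[70-R*np.cos(a0+ph),90+R*np.sin(a0+ph)];print(np.c_[ph[1:],np.round(np.diff(X,axis=0)/50,2)])
E
python3 mk.py
python3 -c "
from h import *
a=cv2.imread('pics/scene0.png')[195:265,320:380];b=cv2.imread('pics/top0.png')[250:300,290:340]
cv2.imwrite('pics/m.png',np.hstack([cv2.resize(a,(480,560),interpolation=0),cv2.resize(b,(320,560),interpolation=0)]))"
```

```text
top [([315, 269, 15, 13, 102], array([322.1, 274.6]))]
scene [([350, 227, 6, 6, 26], array([352.2, 229.5]))]
[314.5 268.5 329.5 281.5] [349.5 226.5 355.5 232.5]
[  0.43631502 126.51324708 -78.33663265] [-0.9 -2.6  0.4  0.8 -3.3  1.6  3.1]
r fixed [  0.41762047 -78.83942132] [ 0.3 -3.1  1.5  0.1 -2.8  1.2  3.8]
[[0.05 0.04 0.17]
 [0.1  0.05 0.17]
 [0.15 0.06 0.16]
 [0.2  0.07 0.16]
 [0.25 0.08 0.16]
 [0.3  0.08 0.15]
 [0.35 0.09 0.15]
 [0.4  0.1  0.14]
 [0.45 0.11 0.14]]
```

View pics/m.png

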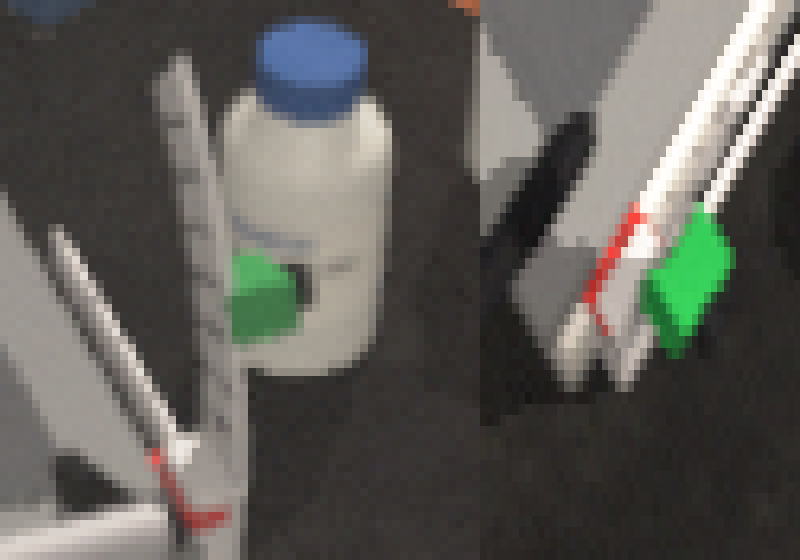

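```bash
sed -i "s/    print(ot,os_)/    os_=np.array([349,226.3,357.5,237.9]);print(ot,os_)/" mk.py; python3 mk.py | sed -n 3,5p
python3 -c "
from h import *
import fit
p=fit.p
for n,tag,pts in(('top','top0',[(290+(590-480)/6.4,250+300/11.2),(290+(607-480)/6.4,250+333/11.2),(290+(637-480)/6.4,250+210/11.2)]),('scene','scene0',[(320+155/8,195+455/8),(320+190/8,195+520/8),(320+228/8,195+517/8)])):
    f=load(tag)
    for u in pts:
        for z in(90,95):
            w=onz(f,u,z);q=w[:2]-p[:2];c,s=np.cos(p[2]),np.sin(p[2]);print(n,np.round(u,1),z,np.round([c*q[0]+s*q[1],-s*q[0]+c*q[1]],1))
"
```

```text
[314.5 268.5 329.5 281.5] [349.  226.3 357.5 237.9]
[  0.38671457 124.09722874 -79.50357703] [-0.6 -1.7  0.6  1.6 -0.7  0.   0.7]
r fixed [  0.37855314 -79.70933681] [-0.1 -1.9  1.   1.3 -0.5 -0.1  0.9]
top [307.2 276.8] 90 [-64.9 -66.8]
top [307.2 276.8] 95 [-65.2 -67.1]
top [309.8 279.7] 90 [-65.3 -74.9]
top [309.8 279.7] 95 [-65.6 -75.2]
top [314.5 268.8] 90 [-42.6 -65.7]
top [314.5 268.8] 95 [-43.  -66.1]
scene [339.4 251.9] 90 [-42.1 -68.7]
scene [339.4 251.9] 95 [-46.9 -66.6]
scene [343.8 260. ] 90 [-65.3 -68.2]
scene [343.8 260. ] 95 [-69.9 -66.1]
scene [348.5 259.6] 90 [-67.5 -76.9]
scene [348.5 259.6] 95 [-72.  -74.8]
```

Pointer tab when shut: x -42 to -66, z≈90, so it sits at about 0 rad about the hinge. The marker setting is therefore about 0.38 rad. I'll lift along the arc to 0.30 first and look.

Emit:
jog_arm([
  [0.04,0,-0.17],
  [0.05,0,-0.17],
  [0.06,0,-0.16],
  [0.07,0,-0.16],
  [0.08,0,-0.16],
  [0.08,0,-0.15],
  [0,0,0],
  [0,0,0],
], hand=[1,1,1,1,1,1,1,1], yaw=[0,0,0,0,0,0,0,0])

```text
t: 9.25
tool_pos: [498.8, -373.5, 162.0]
tool_rot: [-0.0, 0.926, -0.379, -0.002]
force: [-3.9, 5.4, -2.7]
opening: 0.147
```

```bash
cat > look.py <<'E'
import sys
from h import *
t=sys.argv[1]
f=save('scene','s'+t);w=save('wrist','w'+t);tp=save('top','t'+t)
a=f['color'][180:280,300:400];b=tp['color'][240:300,280:340]
cv2.imwrite(f'pics/l{t}.png',np.hstack([cv2.resize(a,(400,400),interpolation=2),cv2.resize(b,(400,400),interpolation=2)]))
o=observe();print(o['t'],np.round(o['tool_pos'],1),np.round(o['force'],1),o['opening'])
E
python3 look.py 5
```

```text
9.4 [ 498.8 -373.5  161.8] [-3.4  5.1 -2.9] 0.1452750929955222
```

View pics/l5.png

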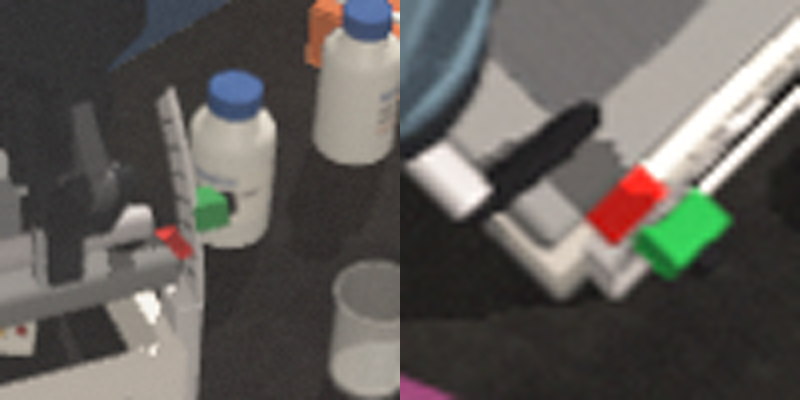

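View pics/w5.png

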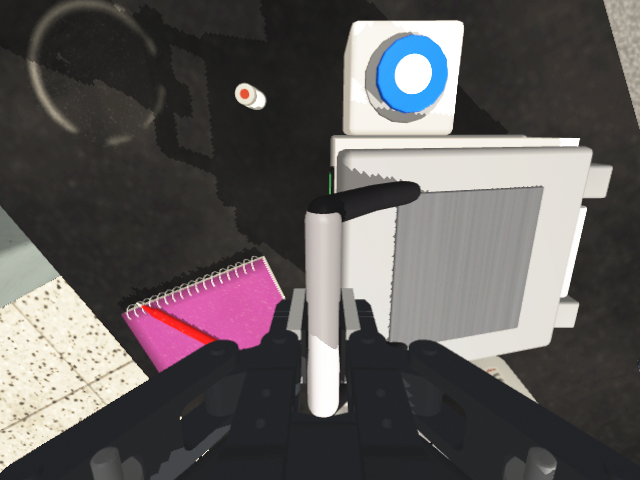

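Lid lifted: the red tab shows at scene (344,240) and the green block at (352,232). I'll fit both tab and marker with the same model, so that biases cancel.

```bash
cat > cmp.py <<'E'
import sys
from mk import *
t=sys.argv[1]; fs,ft=load('s'+t),load('t'+t)
R=np.hypot(40,170);a0=np.arctan2(40,170)
def m(f,col,box):
    b,g,r=[f['color'][...,i].astype(int) for i in range(3)]
    k=(r>1.6*g)&(r>1.6*b)&(r>70) if col=='r' else (g>1.4*r)&(g>1.25*b)&(g>60)
    x0,y0,x1,y1=box; k=k[y0:y1,x0:x1].astype(np.uint8)
    n,l,st,c=cv2.connectedComponentsWithStats(k); i=1+np.argmax(st[1:,4]); s=st[i]
    return np.array([s[0]+x0-.5,s[1]+y0-.5,s[0]+s[2]+x0-.5,s[1]+s[3]+y0-.5])
def bb(f,P):
    u=proj(f,P);return np.r_[u.min(0),u.max(0)]
S,T=(330,215,365,255),(300,260,335,290)
for c,kw,drop in(('r',dict(lt=5),[0,1,2,3]),('g',dict(),[1,2,3])):
    a,b=m(ft,c,T),m(fs,c,S)
    if c=='r': fun=lambda q:np.r_[bb(ft,block(q[0],122.5,q[1],5,24,q[2]))-a,(bb(fs,block(q[0],122.5,q[1],5,24,q[2]))-b)[:]]; x0=[.3,-66,12]
    else: fun=lambda q:np.r_[bb(ft,block(q[0],122.5,q[1]))-a,(bb(fs,block(q[0],122.5,q[1]))-b)[drop]]; x0=[.38,-80]
    r=least_squares(fun,x0,loss='soft_l1');print(c,a,b,np.round(r.x,3),np.round(fun(r.x),1))
o=observe();z=o['tool_pos'][2]
print('phi from tcp z', np.arcsin((z+18.5-90)/R)-a0)   # shut: tcp 113.7 <-> bar 130..
E
python3 cmp.py 5
```

```text
r [307.5 264.5 319.5 276.5] [338.5 235.5 347.5 244.5] [  0.282 -66.685   8.892] [ 1.4  0.2  1.3 -0.1 -1.   0.4 -0.5  0.1]
g [314.5 267.5 329.5 281.5] [348.5 226.5 356.5 237.5] [  0.386 -78.339] [-0.5 -1.6  0.7  0.7 -0.9  0.1  1. ]
phi from tcp z 0.31241742319808774
```

Emit:
jog_arm([
  [0.045,0,-0.07],
  [0.045,0,-0.07],
  [0.05,0,-0.07],
  [0.05,0,-0.07],
  [0,0,0],
  [0,0,0],
], hand=[1,1,1,1,1,1], yaw=[0,0,0,0,0,0])

```text
t: 10.0
tool_pos: [504.6, -379.2, 175.5]
tool_rot: [-0.001, 0.926, -0.379, -0.003]
force: [-6.9, 8.4, -0.6]
opening: 0.147
```

```bash
python3 look.py 6; python3 cmp.py 6
```

```text
10.15 [ 504.5 -379.2  175.4] [-6.3  7.  -0.6] 0.14513519733044775
r [308.5 262.5 321.5 274.5] [338.5 230.5 347.5 238.5] [  0.373 -66.586   9.652] [ 1.7  0.4  0.8  0.3 -1.6  0.3 -0.7  0.1]
g [314.5 267.5 329.5 281.5] [348.5 226.5 356.5 237.5] [  0.386 -78.339] [-0.5 -1.6  0.7  0.7 -0.9  0.1  1. ]
phi from tcp z 0.4059255518882007
```

View pics/l6.png

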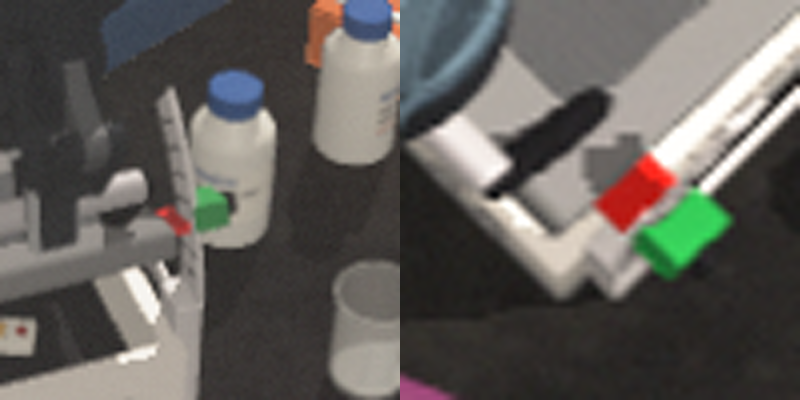

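View pics/s6.png

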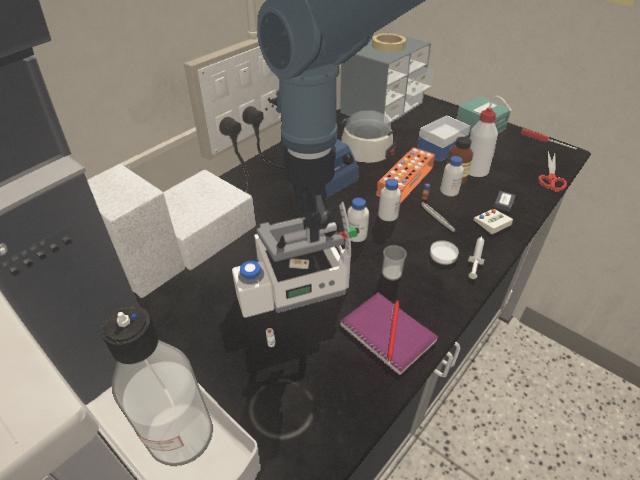

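```bash
cat >> cmp.py <<'E'
for ly in(10,12,14):
    a,b=m(ft,'r',T),m(fs,'r',S)
    fr=lambda q:(bb(fs,block(q[0],122.5,-66.5,5,24,ly))-b)[[0,1]]
    fr2=lambda q:(bb(ft,block(q[0],122.5,-66.5,5,24,ly))-a)[[0,1,2,3]]
    print(ly,'scene only',least_squares(fr,[.37]).x,'top only',least_squares(fr2,[.37]).x)
a,b=m(ft,'g',T),m(fs,'g',S)
for y in(-78,-80,-82):
    print(y,'g scene',least_squares(lambda q:(bb(fs,block(q[0],122.5,y))-b)[[1,3]],[.37]).x,'top',least_squares(lambda q:bb(ft,block(q[0],122.5,y))-a,[.37]).x)
E
python3 cmp.py 6 | tail -6
```

```text
10 scene only [0.37481715] top only [0.35518523]
12 scene only [0.37053469] top only [0.35820702]
14 scene only [0.36624495] top only [0.36105997]
-78 g scene [0.38853315] top [0.36807369]
-80 g scene [0.38455463] top [0.37210956]
-82 g scene [0.3805709] top [0.37576254]
```

All estimates put the pointer about 0.013 rad (~1.6 mm) low, so I'll nudge up slightly and hold.

Emit:
jog_arm([
  [0.01,0,-0.05],
  [0,0,0],
  [0,0,0],
  [0,0,0],
  [0,0,0],
  [0,0,0],
  [0,0,0],
  [0,0,0],
], hand=[1,1,1,1,1,1,1,1], yaw=[0,0,0,0,0,0,0,0])

```text
t: 10.95
tool_pos: [505.8, -380.5, 178.2]
tool_rot: [-0.001, 0.926, -0.379, -0.002]
force: [-4.1, 4.8, -3.4]
opening: 0.145
```

```bash
python3 look.py 7; python3 cmp.py 7; python3 -c "
from h import *
a,b=load('s7'),load('scene0')
for n,x0,y0,w,h in(('bottle',350,195,20,25),('beaker',380,243,30,40),('vial',262,325,18,25)):
    A=a['color'][y0:y0+h,x0:x0+w].astype(int);B=b['color'][y0:y0+h,x0:x0+w].astype(int);print(n,np.abs(A-B).mean())"
```

```text
11.1 [ 505.9 -380.5  178.2] [-5.1  5.2 -3. ] 0.14612418720062448
r [308.5 262.5 321.5 273.5] [338.5 229.5 347.5 237.5] [  0.389 -67.122   8.478] [ 2.2  0.2  0.9  0.7 -1.4  0.5 -1.1 -0.1]
g [314.5 267.5 329.5 281.5] [348.5 226.5 356.5 237.5] [  0.386 -78.339] [-0.5 -1.6  0.7  0.7 -0.9  0.1  1. ]
phi from tcp z 0.426481618121888
10 scene only [0.39230262] top only [0.37010452]
12 scene only [0.38806383] top only [0.37296047]
14 scene only [0.38381824] top only [0.37566135]
-78 g scene [0.38853315] top [0.36807369]
-80 g scene [0.38455463] top [0.37210956]
-82 g scene [0.3805709] top [0.37576254]
bottle 1.9366666666666668
beaker 1.9447222222222222
vial 6.957037037037037
```

View pics/l7.png

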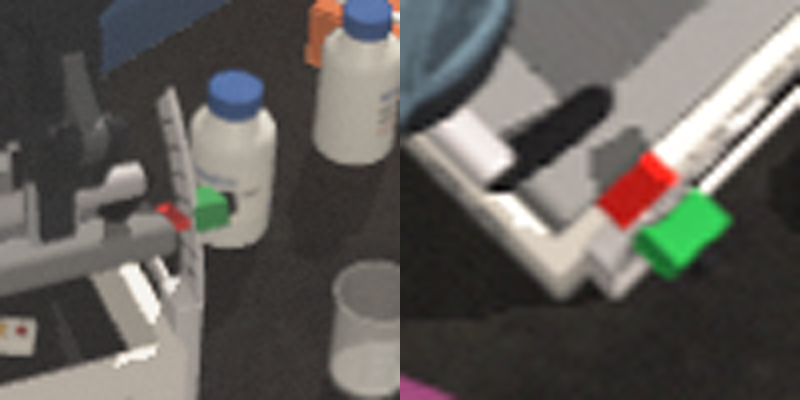

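The pointer and marker angles agree in both views (0.389 vs 0.386), the marker hasn't moved, and the vial is still at (270,337); its pixel change is probably lighting. Handing in.

```bash
python3 -c "
from h import *
o=observe();print(o['t'],o['tool_pos'],o['force'],np.abs(o['qd']).max(),o['opening'])
print(finish_job())"
```

```text
11.1 [ 505.86523173 -380.4598298   178.24099708] [-5.09967739  5.16673682 -3.00866525] 0.002039495833857074 0.14612418720062448
the job is handed in; nothing more can be done
None
```

I pressed the cartridge onto its stop, then lifted the lid by its bar handle to the green marker. The job was handed in at 11.1 s with the gripper still holding the lid there at 40 N. `finish_job()` gives no verdict.

- **Cartridge:** it met the stop at about 20 N with its top at 102 mm, the seated height. It still looked seated in the last pictures I viewed.
- **Lid angle:** the final picture fit put the pointer at 0.389 rad and the marker at 0.386 rad, which is under 1 mm apart at the pointer. The top and scene views checked separately agree to within about 0.01 rad.
- **Disagreement:** the lid angle worked out from the tool height reads higher, about 0.41 to 0.43 rad. The upper value would put the pointer about 5 mm above the marker, still inside the 8 mm limit. I trusted the pictures because pointer and marker appear in the same ones.
- **Hold:** the arm was still at hand-in, with about 8 N on the tool.
- **Marker and bystanders:** the marker, bottle and beaker were unchanged in the scene picture. The vial's image patch changed a little in brightness, which I put down to shadow. In the last full view it stood upright in the same place.

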